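# Running check of a core on the assembly carousel

### The arm

A 6-joint arm with a two-finger parallel gripper is mounted at the origin on the work surface. World frame = base frame: x ahead of the robot, y to its left, z up, the work surface at z = 0. Lengths are in m, angles in rad, forces in N, time in s.
With the tool pointing down it reaches from about 0.225 to 0.875 m from the base axis. Payload 3.4 kg.
Tool frame: the origin (TCP) lies between the finger pads, 19 mm behind the fingertips; this is the grasp point; z points along the fingers, y is the line along which they close (so a half turn about z gives the same grasp; the last joint's range is limited). The gripper opens to 85 mm and grips with 20 to 120 N. Pads are 22 mm wide; open, the fingers measure 114 mm over their backs; the gripper's body (76 mm by 85 mm) begins 54 mm behind the grasp point. The pads swing forward as they close: fully open they stand 13 mm farther back than shut.
Start: joints at [-1.258, 0.276, 1.505, -0, 1.361, -0.121], TCP at [0.242, -0.522, 0.25] pointing down, gripper open.
Joint ranges: [-2.89, 2.89], [-0.75, 2.08], [0.22, 2.7], [-1.18, 4.32], [0.11, 2.71], [-2.7, 2.7]. Speed limits (rad/s): [2.57, 2.57, 3.14, 3.14, 3.14, 3.14].

### API

Orientations are given as a unit quaternion [w, x, y, z].
In Python, from rig import status, get_image, job gives the robot as it stands.
- The arm moves only by the tool apply_moves, never from a script. Its arguments are lists of equal length, an entry for each row: "xyz": the shift along the tool's x, y, z each as a share of 0.3 m, from -1 to 1, a list of three; "rot": the turn, a rotation vector about the tool's x, y, z each as a share of 60 degrees, from -1 to 1, a list of three; "hand": the opening, from -1 (shut) to 1 (fully open). A call has 1 to 8 rows; each row shifts and turns the commanded pose from where the row before left it, along the tool's axes as they then stand; what a row does not reach is not made up. A row lasts 1/8 s, in which the tool goes at most 62.5 mm and 10.7 degrees, less where a joint would pass 70% of its speed; a pose out of reach is approached as far as the arm can. A call with a number of a shift or a turn outside -1 to 1 is refused whole. A call with a gripper value outside its range is refused whole. The fingers move at their own pace and stop on an object; "force" is the grip in N (left out, the last holds). Time passes only in rows, so rows that do not move let the fingers close. It gives the time, the measured TCP pose, the force, the opening and the grip force at its end, in the units of the state.
- status.get_state(): the state, without advancing time (a new reading comes with each control period).
- get_image(name): name is "side" or "top"; returns a dict with "pixels" (400x640x3 uint8, red, green, blue), "fovy" (degrees; the focal length in pixels is half the picture's height over the tangent of half this angle, whatever the lens; pixels are square), "cx", "cy" (the principal point, pixels), "dist" ([k1, k2, p1, p2, k3] as OpenCV has them; the pictures are not rectified), "origin" and "orientation" of the camera in the world. Camera axes: x right, y down, z forward; pixel columns grow to the right and rows downward; lengths in m; the calibration is good to about 2 mm. A picture is of the moment at which its call begins. There is no depth.
- job.sign_off(): hands the job in; it is judged then, once.
The state is a dict: "clock": time; "qpos": joint angles; "qd": joint speeds; "effort": joint torques, N m; "position": TCP position; "ee_rot": TCP orientation; "contact_force": force on the tool from outside, world axes, zero at the start; "moment": the same for the moment, N m; "width": finger opening in m; "gripper_force": force on a finger pad.
Only numpy, scipy, OpenCV 4.12 (cv2) and the standard library are available. Lean on these libraries where they do the work, as an engineer would, in place of code of your own. Each camera call takes 0.05 s, during which the arm holds its last target. There are 200 camera calls.

### The job

Check how the red-topped core rides while its carousel runs: push the carousel by one of its black pins so that it turns freely at between 6 and 20 turns a minute, then let go and keep the gripper centred just over the red-topped core, fingertips 2 to 8 cm above it, going round with it for at least five seconds without touching anything, while the carousel still makes more than 5 turns a minute. Then let it run down, or stop it gently by a pin, and finish with the carousel at rest, all three cores still standing in their nests and nothing else on the bench disturbed; never touch the cores.

Things in the scene. Friction and masses are not known exactly. Their poses are not given: they have to be found in the camera images.
- platter (a joint): angle (rad, unlimited, counter-clockwise from above positive, 0 at the start) of the carousel: a round aluminium plate 300 mm in diameter, top face 48 mm above the bench, on a vertical axle. Nominally 1.6 kg, inertia 0.02 kg m2 with the cores, drag 0.0012 N m + 0.0008 N m s/rad (mass varies): after a push it coasts, losing about 0.1 rad/s each second, and stops by itself
- hub (a point): centre of the carousel's top face, on its vertical axle over a blue foot; 48 mm above the bench; the dark hub round it is 60 mm in diameter and stands 14 mm above the plate. Axes turn with the plate, z up
- pin0 (a point): centre of the top end of black push pin 0: upright, fixed to the plate, 14 mm in diameter, 56 mm tall above the plate (top 104 mm above the bench), 105 mm from the axle. The three pins stand 120 degrees apart, midway between the nests; push one sideways, along the circle, with the closed fingers
- pin1 (a point): the same for push pin 1
- pin2 (a point): the same for push pin 2
- nest0 (a point): centre of the floor of nest 0, level with the plate's top face: a white ring 46 mm outside, 39 mm inside, 10 mm tall, 105 mm from the axle. The three nests stand 120 degrees apart, each holds one core
- nest1 (a point): the same for nest 1
- nest2 (a point): the same for nest 2
- marked_core: the core with the red disc on top (the other two have black ones): yellow wound core, an upright cylinder 36 mm in diameter and 55 mm high, 60 g, standing loosely in one of the three nests; origin at the centre of its underside. It goes round with the plate
- marked_top (a point): centre of the red top of the marked core, 55 mm above its underside, 103 mm above the bench
- plain_core_a: a core with a black disc on top: yellow wound core, an upright cylinder 36 mm in diameter and 55 mm high, 60 g, standing loosely in one of the three nests; origin at the centre of its underside
- plain_core_b: another core with a black disc on top: yellow wound core, an upright cylinder 36 mm in diameter and 55 mm high, 60 g, standing loosely in one of the three nests; origin at the centre of its underside
- bench_core_a: yellow core 36 mm in diameter, 55 mm high, standing on the bench beside the carousel; origin at the centre of its underside; a bystander
- bench_core_b: yellow core 36 mm in diameter, 55 mm high, standing on the bench beside the carousel; origin at the centre of its underside; a bystander
- phone: black phone 155 x 75 x 9 mm lying flat on the bench; origin at the centre of its underside; a bystander
- tape_roll: roll of yellow tape lying flat, 90 mm in diameter, 24 mm high; origin at the centre of its underside; a bystander
- driver: screwdriver lying on the bench to the robot's left; a bystander
Things that resemble listed ones, but are neither listed nor needed, are in the scene too. What is shaped like the plain_core_b but purple is not meant.

How it is judged:
On the way, in this order (a step that is already met when the one before it is completed fails the run):
1. the carousel turns freely at 5 turns a minute or more, let go by the robot ((velocity of joint platter above 0.45 rad/s or velocity of joint platter below -0.45 rad/s) and contact force between each of the arm, the fingers and platter below 0.5 N), for 0.1 s.
2. the gripper stays over the red-topped core (TCP within 25 mm sideways, 30 to 120 mm above its top) for 5 s while the carousel turns untouched at more than about 4.5 turns a minute (all of step 1 and horizontal distance between the grasp point and marked_top below 0.025 m and z of the grasp point in the frame of marked_top between 0.03 and 0.12 m), for 5 s.
At the end, for the whole second after the job is handed in: carousel at rest (under 0.03 rad/s), all three cores upright (within 0.12 rad) and within 8 mm of the floor centre of a nest (velocity of joint platter between -0.03 and 0.03 rad/s and (distance between marked_core and nest0 below 0.008 m or distance between marked_core and nest1 below 0.008 m or distance between marked_core and nest2 below 0.008 m) and angle between each of marked_core, plain_core_a, plain_core_b's own z axis and vertical below 0.12 rad and (distance between plain_core_a and nest0 below 0.008 m or distance between plain_core_a and nest1 below 0.008 m or distance between plain_core_a and nest2 below 0.008 m) and (distance between plain_core_b and nest0 below 0.008 m or distance between plain_core_b and nest1 below 0.008 m or distance between plain_core_b and nest2 below 0.008 m)); the robot touches nothing.
It fails at once if the carousel is whirled faster than about 24 turns a minute (velocity of joint platter above 2.5 rad/s or velocity of joint platter below -2.5 rad/s).
It fails at once if a core on the carousel is touched by the robot (contact force between any of the arm, the fingers and marked_core above 0.5 N or contact force between any of the arm, the fingers and plain_core_a above 0.5 N or contact force between any of the arm, the fingers and plain_core_b above 0.5 N).
It fails at once if a core on the carousel is tipped (angle between any of marked_core, plain_core_a, plain_core_b's own z axis and vertical above 0.3 rad).
It fails at once if the carousel is slammed or pressed hard (contact force between any of the arm, the fingers and platter above 25 N).
It fails at once if a thing lying on the bench beside the carousel is disturbed (moved over 20 mm) (distance of any of bench_core_a, bench_core_b, phone, tape_roll, driver from where it was at the start of the episode above 0.02 m).
It also fails if it takes over 72 s, if anything falls off the work surface, if the arm or the gripper's body presses on something with over 40 N, if the wrist force passes 120 N, or if a joint passes its speed limit or range.

## Working session

There is one attempt and no reset: what is moved stays moved. The work goes in short steps, Python scripts to look and compute and a tool call to move; the robot and the scene stay as the last step left them, time stands still between calls to the robot, and variables do not carry over. Pictures are saved under pics/ and viewed, at most 10 in all, crops included, and the job is handed in when it is done.

Besides the shell and the picture viewer there is one more tool, called after "Call:" by a JSON object that holds its "api" and its "payload". apply_moves: Moves the arm, as the interface text tells. Its arguments: {"type":"object","properties":{"xyz":{"type":"array","items":{"type":"array","items":{"type":"number","minimum":-1,"maximum":1}}},"rot":{"type":"array","items":{"type":"array","items":{"type":"number","minimum":-1,"maximum":1}}},"hand":{"type":"array","items":{"type":"number"}},"force":{"type":"number"}},"required":["xyz","rot","hand"]}

```bash
mkdir -p pics; ls; cat > h.py <<'E'
import numpy as np, cv2
from rig import status, get_image, job
def K(im):
    f=200/np.tan(np.radians(im["fovy"])/2); return np.array([[f,0,im["cx"]],[0,f,im["cy"]],[0,0,1]])
def R(q):
    from scipy.spatial.transform import Rotation as Ro
    return Ro.from_quat([q[1],q[2],q[3],q[0]]).as_matrix()
def ray(im,uv,z):
    p=cv2.undistortPoints(np.array([uv],float).reshape(-1,1,2),K(im),np.array(im["dist"]))[:,0]
    d=np.c_[p,np.ones(len(p))]@R(im["orientation"]).T; o=np.array(im["origin"])
    return o+d*((z-o[2])/d[:,2])[:,None]
def proj(im,P):
    r=R(im["orientation"]).T
    return cv2.projectPoints(np.array(P,float).reshape(-1,1,3),cv2.Rodrigues(r)[0],-r@np.array(im["origin"]),K(im),np.array(im["dist"]))[0][:,0]
def save(im,n,crop=None,s=1):
    a=im["pixels"][:,:,::-1]
    if crop: a=a[crop[1]:crop[3],crop[0]:crop[2]]
    cv2.imwrite("pics/"+n,cv2.resize(a,None,fx=s,fy=s,interpolation=cv2.INTER_CUBIC))
E
python3 - <<'E'
from h import *
for n in("top","side"):
    im=get_image(n); save(im,n+"0.png",None,1.25)
    print(n,im["fovy"],im["cx"],im["cy"],im["dist"],im["origin"],im["orientation"])
print(status.get_state())
E
```

```text
pics
top 46.37848365978207 322.4794054511121 201.417603300183 [0.03933794 0.         0.         0.         0.        ] [0.39149175 0.04219691 1.95462148] [ 0.03268455 -0.6968729   0.71600336 -0.02527981]
side 54.26953485769324 316.09196919152055 197.69580781068882 [-0.07529543  0.          0.          0.          0.        ] [0.07412575 1.00801768 0.74481152] [ 0.1104078  -0.21650083  0.84215946 -0.4813574 ]
{'clock': 0.1, 'qpos': array([-1.25799544e+00,  2.76569219e-01,  1.50601035e+00, -2.82012357e-06,
        1.36069613e+00, -1.21015912e-01]), 'qd': array([-0.000473  , -0.00195253, -0.00372619,  0.00163355, -0.00054402,
        0.00082635]), 'effort': array([ 1.30137669e-03, -4.17698050e+01, -2.46404117e+01, -4.04655202e-04,
        5.79738611e-03,  1.03983263e-05]), 'position': array([ 0.24154456, -0.52132507,  0.2492033 ]), 'ee_rot': array([-8.37522803e-04,  9.76567054e-01,  2.15211713e-01, -8.19443920e-05]), 'contact_force': array([ 0.29125961,  0.10173685, -0.14486856]), 'moment': array([ 0.01182398, -0.0307631 ,  0.00776271]), 'gripper_force': 0.0, 'width': 0.08535422451096883}
```

View pics/top0.png

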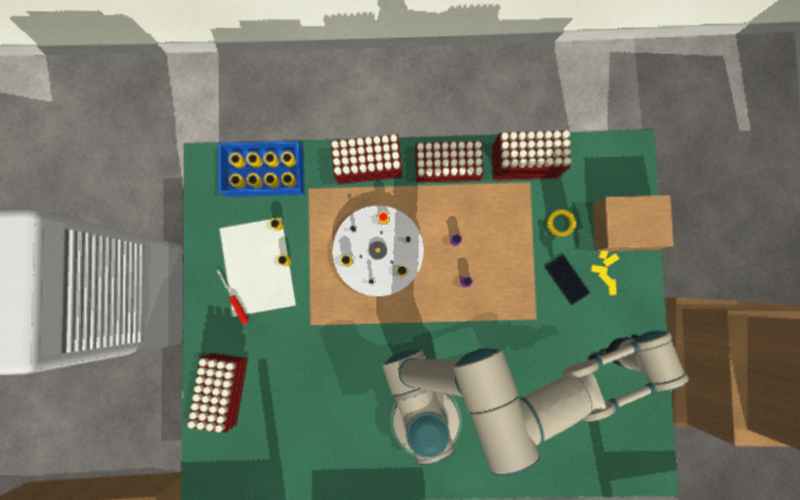

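View pics/side0.png

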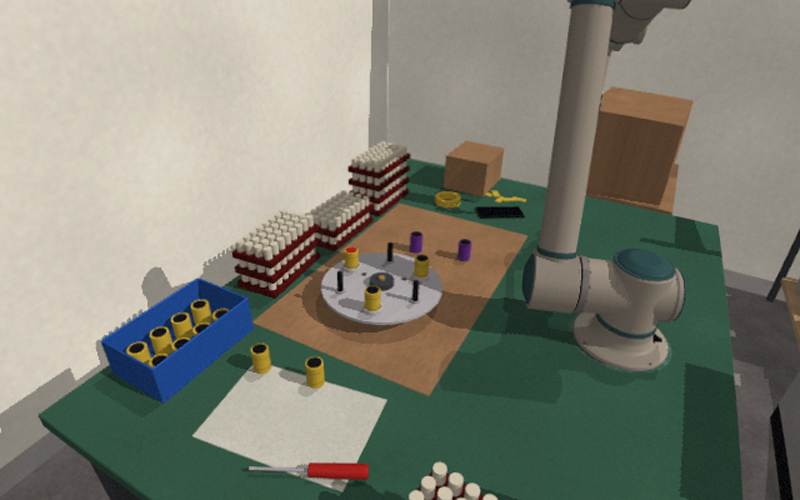

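Candidates for the red-topped core, in pixels of the 800x500 top view: the red disc at (383,217) on the plate is the marked one. The black-disc cores on the plate are at (347,260) and (402,270). The bench cores are at (276,224) and (284,260), the purple lookalikes at (456,239) and (466,281), and more cores sit in the blue box. I choose (383,217). The pins are at (352,229), (408,239) and (371,281). I'll check this in a close crop.

```bash
python3 - <<'E'
from h import *
im=get_image("top"); save(im,"crop.png",(250,150,350,250),6)
E
```

```text
(no output)
```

View pics/crop.png

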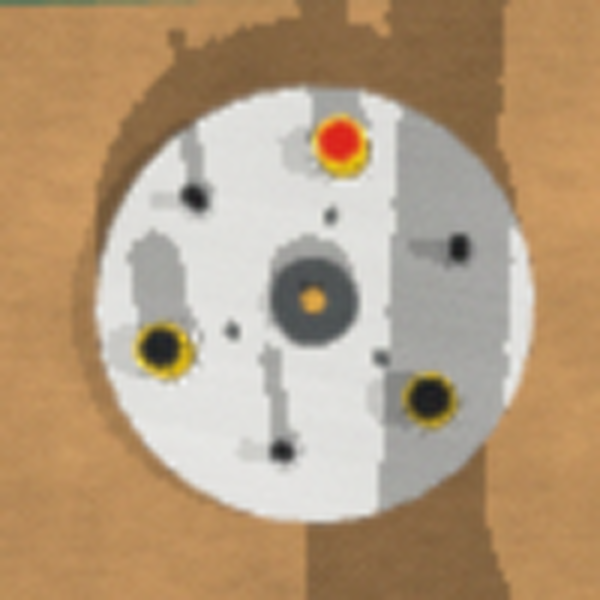

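The crop shows the red disc at (340,141), hub cap at (313,300), pins at (194,197), (459,247) and (282,451), and black-topped cores at (161,347) and (430,399). The identification holds.

```bash
python3 - <<'E'
from h import *
im=get_image("top")
c=lambda *p:[(250+a/6-.08,150+b/6-.08) for a,b in p]
hub=ray(im,c((313,300)),.062)[0]; pl=ray(im,c((315,304)),.048)[0]
print("hub",hub,"plate",pl)
h=hub[:2]
for n,p,z in(("red",(340,141),.103),("ca",(161,347),.103),("cb",(430,399),.103),("p0",(194,197),.104),("p1",(459,247),.104),("p2",(282,451),.104)):
    w=ray(im,c(p),z)[0][:2]; d=w-h; print(n,w.round(4),np.hypot(*d).round(4),np.degrees(np.arctan2(d[1],d[0])).round(1))
for n,p in(("bca",(276,224)),("bcb",(284,260)),("pur",(456,239)),("pur2",(466,281))):
    print(n,ray(im,[(p[0]/1.25,p[1]/1.25)],.055)[0].round(3))
for p in [(310,190),(530,183),(537,320),(310,325)]: print(ray(im,[(p[0]/1.25,p[1]/1.25)],0)[0].round(3))
print(R(status.get_state()["ee_rot"]).round(3))
E
```

```text
hub [0.55569228 0.14277961 0.062     ] plate [0.55412658 0.14222007 0.048     ]
red [0.658  0.1201] 0.1048 -12.5
ca [0.5236 0.2421] 0.1044 107.9
cb [0.4843 0.0647] 0.1058 -132.4
p0 [0.623  0.2182] 0.1011 48.2
p1 [0.5847 0.0428] 0.1041 -73.8
p2 [0.4526 0.1633] 0.1052 168.7
bca [0.651 0.474 0.055]
bcb [0.532 0.449 0.055]
pur [ 0.585 -0.114  0.055]
pur2 [ 0.447 -0.142  0.055]
[0.771 0.371 0.   ]
[ 0.774 -0.374  0.   ]
[ 0.314 -0.377  0.   ]
[0.317 0.377 0.   ]
[[ 0.907  0.42  -0.   ]
 [ 0.42  -0.907  0.001]
 [ 0.    -0.001 -1.   ]]
```

Call:
{"api": "apply_moves", "payload": {"xyz": [[0, 0, 0], [0, 0, 0], [0, 0, 0], [0, 0, 0]], "rot": [[0, 0, 0.138], [0, 0, 0.138], [0, 0, 0.138], [0, 0, 0]], "hand": [-1, -1, -1, -1]}}

```text
clock: 0.7
position: [0.2417, -0.5216, 0.2498]
ee_rot: [-0.0, 1.0, 0.001, -0.0]
contact_force: [0.1, 0.1, 0.5]
width: 0.0122
gripper_force: 0.0
```

```bash
cat >> h.py <<'E'
H=np.array([.555,.1422])
TH=np.linspace(-np.pi,np.pi,361)[:-1]
def est(im):
    """angle of red core (deg), score"""
    hsv=cv2.cvtColor(im["pixels"],cv2.COLOR_RGB2HSV).astype(int)
    h,s,v=hsv[...,0],hsv[...,1],hsv[...,2]
    yel=((h>20)&(h<34)&(s>140)&(v>70)).astype(float); red=(((h<6)|(h>174))&(s>150)&(v>90)).astype(float)
    yel=cv2.GaussianBlur(yel,(0,0),1.); red=cv2.GaussianBlur(red,(0,0),1.)
    cam=np.array(im["origin"]); sc=[]
    def samp(a,P):
        return cv2.remap(a.astype(np.float32),proj(im,P).astype(np.float32).reshape(-1,1,2),None,cv2.INTER_LINEAR).ravel()
    for t in TH:
        S=0
        for k in range(3):
            c=H+.105*np.array([np.cos(t+k*2.0944),np.sin(t+k*2.0944)])
            b=np.arctan2(cam[1]-c[1],cam[0]-c[0]); side=[]
            for a in np.radians([-70,-40,0,40,70]):
                for z in (.062,.075,.088,.1): side.append([c[0]+.018*np.cos(a+b),c[1]+.018*np.sin(a+b),z])
            S+=samp(yel,side).mean()
            disc=[[c[0],c[1],.103]]+[[c[0]+.008*np.cos(a),c[1]+.008*np.sin(a),.103] for a in np.arange(0,6.2,1.05)]
            r=samp(red,disc).mean(); S+= 2*r if k==0 else -r
        sc.append(S)
    sc=np.array(sc); i=sc.argmax(); w=np.exp((sc-sc[i])*8); d=(TH-TH[i]+np.pi)%(2*np.pi)-np.pi; m=abs(d)<.25
    return np.degrees(TH[i]+(w*d)[m].sum()/w[m].sum()), sc[i]
E
python3 - <<'E'
from h import *
import time
for n in("top","side"):
    t=time.time();print(n,est(get_image(n)),time.time()-t)
s=status.get_state();print(s["clock"],s["position"],R(s["ee_rot"]).round(3),s["width"])
E
```

```text
top (np.float64(-11.233545017968066), np.float32(2.2027986)) 2.2679989337921143
side (np.float64(-12.015853494233657), np.float32(3.4980335)) 2.05906343460083
0.8 [ 0.24166974 -0.52170401  0.24989529] [[ 1.     0.002 -0.   ]
 [ 0.002 -1.     0.   ]
 [-0.    -0.    -1.   ]] 0.00010308193655446785
```

Call:
{"api": "apply_moves", "payload": {"xyz": [[0.1028, -0.16, 0], [0.1028, -0.16, 0], [0.1028, -0.16, 0], [0.1028, -0.16, 0], [0.1028, -0.16, 0], [0.1028, -0.16, 0], [0.1028, -0.16, 0], [0.1028, -0.16, 0]], "rot": [[0, 0, 0], [0, 0, 0], [0, 0, 0], [0, 0, 0], [0, 0, 0], [0, 0, 0], [0, 0, 0], [0, 0, 0]], "hand": [-1, -1, -1, -1, -1, -1, -1, -1]}}

```text
clock: 1.8
position: [0.4892, -0.1361, 0.2502]
ee_rot: [0.0, 1.0, 0.001, 0.0]
contact_force: [-0.2, -0.2, 0.1]
width: 0.0001
gripper_force: 0.0
```

Call:
{"api": "apply_moves", "payload": {"xyz": [[0.1028, -0.16, 0], [0.1028, -0.16, 0], [0.1028, -0.16, 0], [0.1028, -0.16, 0], [0, 0, 0], [0, 0, 0]], "rot": [[0, 0, 0], [0, 0, 0], [0, 0, 0], [0, 0, 0], [0, 0, 0], [0, 0, 0]], "hand": [-1, -1, -1, -1, -1, -1]}}

```text
clock: 2.55
position: [0.6111, 0.0541, 0.2496]
ee_rot: [0.0, 1.0, 0.001, -0.001]
contact_force: [0.1, -0.6, 0.1]
width: 0.0001
gripper_force: 0.0
```

Call:
{"api": "apply_moves", "payload": {"xyz": [[0, 0, 0.13], [0, 0, 0.13], [0, 0, 0.13], [0, 0, 0.13], [0, 0, 0]], "rot": [[0, 0, 0], [0, 0, 0], [0, 0, 0], [0, 0, 0], [0, 0, 0]], "hand": [-1, -1, -1, -1, -1]}}

```text
clock: 3.18
position: [0.6087, 0.0527, 0.0915]
ee_rot: [0.0, 1.0, -0.001, -0.004]
contact_force: [0.3, -0.3, 0.6]
width: -0.0001
gripper_force: 0.0
```

```bash
python3 - <<'E'
from h import *
im=get_image("side"); save(im,"s1.png",(230,170,380,270),5)
th=np.radians(-12.); s=0.
# finger path: 9 rows accel to 1.5 rad/s, starting angle -57deg
p=status.get_state()["position"]; print(p)
r=.105; a=np.arctan2(p[1]-H[1],p[0]-H[0]); cur=p[:2].copy()
ws=[.3,.3,.35,.5,.7,.9,1.1,1.3,1.5,1.5,1.4,1.2]
for w in ws:
    a-=w*.125; n=H+r*np.array([np.cos(a),np.sin(a)]); d=n-cur; cur=n
    print(w,np.degrees(a).round(1),(d[0]/.3).round(4),(-d[1]/.3).round(4))
E
```

```text
[0.61051559 0.05293719 0.09366504]
0.3 -60.3 -0.0115 0.0064
0.3 -62.4 -0.0115 0.0063
0.35 -64.9 -0.0137 0.0068
0.5 -68.5 -0.0201 0.0086
0.7 -73.5 -0.0289 0.01
0.9 -80.0 -0.0383 0.009
1.1 -87.8 -0.0478 0.0051
1.3 -97.2 -0.0568 -0.0025
1.5 -107.9 -0.064 -0.0142
1.5 -118.6 -0.0602 -0.0259
1.4 -128.7 -0.0509 -0.0339
1.2 -137.3 -0.0384 -0.0357
```

View pics/s1.png

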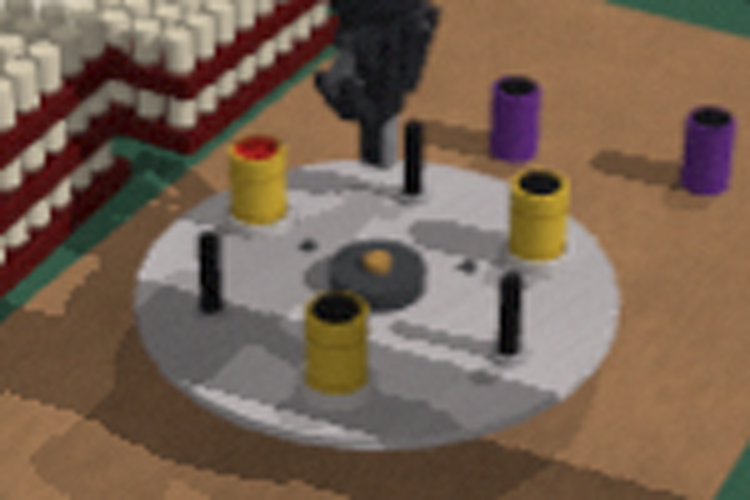

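The fingertips at (378,160) are just behind the pin at (412,155) and well clear of the red-topped core at (257,180). I'll push clockwise now.

Call:
{"api": "apply_moves", "payload": {"xyz": [[-0.0115, 0.0064, 0], [-0.0115, 0.0063, 0], [-0.0137, 0.0068, 0], [-0.0201, 0.0086, 0], [-0.0289, 0.01, 0], [-0.0383, 0.009, 0], [-0.0478, 0.0051, 0], [-0.0568, -0.0025, 0]], "rot": [[0, 0, 0], [0, 0, 0], [0, 0, 0], [0, 0, 0], [0, 0, 0], [0, 0, 0], [0, 0, 0], [0, 0, 0]], "hand": [-1, -1, -1, -1, -1, -1, -1, -1]}}

```text
clock: 4.22
position: [0.5418, 0.0393, 0.0939]
ee_rot: [-0.0, 1.0, -0.0, -0.0]
contact_force: [-0.2, 0.3, -0.2]
width: 0.0002
gripper_force: 0.1
```

Call:
{"api": "apply_moves", "payload": {"xyz": [[-0.064, -0.0142, 0], [-0.0602, -0.0259, 0], [-0.045, -0.03, -0.16], [-0.03, -0.028, -0.09]], "rot": [[0, 0, 0], [0, 0, 0], [0, 0, 0], [0, 0, 0]], "hand": [-1, -1, -1, -1]}}

```text
clock: 4.72
position: [0.4821, 0.0694, 0.1705]
ee_rot: [0.0, 1.0, 0.0, 0.001]
contact_force: [1.0, 0.1, 0.4]
width: 0.0002
gripper_force: 0.0
```

```bash
python3 - <<'E'
from h import *
import json
L=[]
for i in range(4):
    for n in("side","top"):
        s=status.get_state(); im=get_image(n); a,sc=est(im); L.append((s["clock"],a,float(sc),n)); print(L[-1])
json.dump(L,open("log.json","w"))
s=status.get_state();print(s["clock"],s["position"])
E
```

```text
(4.725, np.float64(-96.53074783473028), 3.5072059631347656, 'side')
(4.775, np.float64(-105.58036443820107), 0.7731002569198608, 'top')
(4.825, np.float64(-106.19558501515023), 3.5853323936462402, 'side')
(4.875, np.float64(124.735436972744), 0.7536553144454956, 'top')
(4.925, np.float64(-115.62471910630273), 3.48698091506958, 'side')
(4.975, np.float64(-123.99298055048399), 0.7096242904663086, 'top')
(5.025, np.float64(-125.24492455110443), 3.491633415222168, 'side')
(5.075, np.float64(-132.98481787371364), 0.6714355945587158, 'top')
5.125 [0.48261753 0.06861973 0.16773776]
```

Side view tracks well at about 1.67 rad/s, and the red core is passing under the gripper now. I'll start following it.

```bash
cat > plan.py <<'E'
from h import *
import json,sys
from scipy.optimize import least_squares
L=json.load(open("log.json")); N=int(sys.argv[1]) if len(sys.argv)>1 else 0
for i in range(N):
    t=status.get_state()["clock"]; a,sc=est(get_image("side")); L.append((t,a,float(sc),"side")); print(t,a,sc)
json.dump(L,open("log.json","w"))
D=[l for l in L if l[3]=="side" and l[2]>2.]
t=np.array([l[0] for l in D]); y=np.radians([l[1] for l in D]); t0=t[0]
def model(p,T):
    c=p[2]; k=c*2/3.; w0=p[1]; T=T-t0   # w'=-(c+k w)
    return p[0]-((w0+1.5)*(1-np.exp(-k*T))/k-1.5*T)
f=least_squares(lambda p:np.r_[np.sin((y-model(p,t))/2)*2/.01,(p[2]-.06)/.012],[y[0],1.65,.06])
s=status.get_state(); T=s["clock"]; p=s["position"]; k=f.x[2]*2/3
wn=(f.x[1]+1.5)*np.exp(-k*(T-t0))-1.5
print("fit",f.x.round(3),"w now",wn.round(3),"res max",abs(np.sin(y-model(f.x,t))).max().round(3))
a=model(f.x,T); print("clock",T,"off mm",((p[:2]-H-.105*np.array([np.cos(a),np.sin(a)]))*1000).round(1),p.round(4))
cur=p[:2]; out=[]
for i in range(1,9):
    a=model(f.x,T+.125*i); n=H+.105*np.array([np.cos(a),np.sin(a)]); d=(n-cur)/.3; cur=cur+np.round(d,3)*.3
    out.append([round(d[0],3),round(-d[1],3),round((p[2]-.168)/.3,3) if i==1 else 0])
print(json.dumps([[float(v) for v in o] for o in out]))
E
python3 plan.py
```

```text
fit [-1.685  1.687  0.06 ] w now 1.637 res max 0.002
clock 5.125 off mm [1.4 1.2] [0.4826 0.0686 0.1677]
[[-0.05, -0.051, -0.001], [-0.033, -0.062, 0.0], [-0.02, -0.067, 0.0], [-0.006, -0.069, 0.0], [0.008, -0.068, 0.0], [0.02, -0.065, 0.0], [0.032, -0.059, 0.0], [0.042, -0.051, 0.0]]
```

Call:
{"api": "apply_moves", "payload": {"xyz": [[-0.05, -0.051, 0], [-0.033, -0.062, 0.0], [-0.02, -0.067, 0.0], [-0.006, -0.069, 0.0], [0.008, -0.068, 0.0], [0.02, -0.065, 0.0], [0.032, -0.059, 0.0], [0.042, -0.051, 0.0]], "rot": [[0, 0, 0], [0, 0, 0], [0, 0, 0], [0, 0, 0], [0, 0, 0], [0, 0, 0], [0, 0, 0], [0, 0, 0]], "hand": [-1, -1, -1, -1, -1, -1, -1, -1]}}

```text
clock: 6.12
position: [0.4818, 0.2176, 0.1689]
ee_rot: [0.0, 1.0, 0.0, 0.0]
contact_force: [0.1, 0.0, 0.8]
width: 0.0001
gripper_force: 0.0
```

```bash
python3 plan.py 1
```

```text
6.125 129.302914443499 3.6212316
fit [-1.675  1.757  0.053] w now 1.594 res max 0.011
clock 6.175 off mm [-10.6  -9. ] [0.4843 0.2193 0.169 ]
[[0.096, -0.064, 0.003], [0.065, -0.021, 0.0], [0.068, -0.008, 0.0], [0.067, 0.005, 0.0], [0.065, 0.018, 0.0], [0.059, 0.03, 0.0], [0.053, 0.04, 0.0], [0.043, 0.048, 0.0]]
```

Call:
{"api": "apply_moves", "payload": {"xyz": [[0.096, -0.064, 0], [0.065, -0.021, 0.0], [0.068, -0.008, 0.0], [0.067, 0.005, 0.0], [0.065, 0.018, 0.0], [0.059, 0.03, 0.0], [0.053, 0.04, 0.0], [0.043, 0.048, 0.0]], "rot": [[0, 0, 0], [0, 0, 0], [0, 0, 0], [0, 0, 0], [0, 0, 0], [0, 0, 0], [0, 0, 0], [0, 0, 0]], "hand": [-1, -1, -1, -1, -1, -1, -1, -1]}}

```text
clock: 7.18
position: [0.6369, 0.201, 0.1688]
ee_rot: [0.0, 1.0, 0.0, -0.0]
contact_force: [-0.0, 0.7, 0.2]
width: 0.0002
gripper_force: 0.0
```

```bash
python3 plan.py 1
```

```text
7.175 37.59866372346649 3.5633748
fit [-1.674  1.762  0.057] w now 1.465 res max 0.012
clock 7.225 off mm [-4.  -1.2] [0.6387 0.1987 0.1688]
[[0.043, 0.052, 0.003], [0.02, 0.06, 0.0], [0.008, 0.062, 0.0], [-0.003, 0.062, 0.0], [-0.014, 0.06, 0.0], [-0.023, 0.056, 0.0], [-0.033, 0.05, 0.0], [-0.04, 0.044, 0.0]]
```

Call:
{"api": "apply_moves", "payload": {"xyz": [[0.043, 0.052, 0], [0.02, 0.06, 0.0], [0.008, 0.062, 0.0], [-0.003, 0.062, 0.0], [-0.014, 0.06, 0.0], [-0.023, 0.056, 0.0], [-0.033, 0.05, 0.0], [-0.04, 0.044, 0.0]], "rot": [[0, 0, 0], [0, 0, 0], [0, 0, 0], [0, 0, 0], [0, 0, 0], [0, 0, 0], [0, 0, 0], [0, 0, 0]], "hand": [-1, -1, -1, -1, -1, -1, -1, -1]}}

```text
clock: 8.22
position: [0.6224, 0.0673, 0.1691]
ee_rot: [0.0, 1.0, 0.0, -0.0]
contact_force: [0.4, -0.0, -0.6]
width: 0.0003
gripper_force: 0.0
```

```bash
python3 plan.py 1
```

```text
8.225 -45.29610316526353 3.4391232
fit [-1.673  1.776  0.064] w now 1.317 res max 0.013
clock 8.275 off mm [-3.1  3.3] [0.6204 0.0659 0.1691]
[[-0.036, 0.045, 0.004], [-0.051, 0.025, 0.0], [-0.053, 0.017, 0.0], [-0.055, 0.008, 0.0], [-0.054, -0.001, 0.0], [-0.054, -0.009, 0.0], [-0.05, -0.017, 0.0], [-0.047, -0.024, 0.0]]
```

Call:
{"api": "apply_moves", "payload": {"xyz": [[-0.036, 0.045, 0], [-0.051, 0.025, 0.0], [-0.053, 0.017, 0.0], [-0.055, 0.008, 0.0], [-0.054, -0.001, 0.0], [-0.054, -0.009, 0.0], [-0.05, -0.017, 0.0], [-0.047, -0.024, 0.0]], "rot": [[0, 0, 0], [0, 0, 0], [0, 0, 0], [0, 0, 0], [0, 0, 0], [0, 0, 0], [0, 0, 0], [0, 0, 0]], "hand": [-1, -1, -1, -1, -1, -1, -1, -1]}}

```text
clock: 9.28
position: [0.5024, 0.0556, 0.169]
ee_rot: [-0.0, 1.0, 0.0, 0.0]
contact_force: [-0.2, -0.3, -0.3]
width: 0.0004
gripper_force: 0.0
```

```bash
python3 plan.py 1
```

```text
9.275 -123.37578674965644 3.4374967
fit [-1.675  1.765  0.06 ] w now 1.216 res max 0.014
clock 9.325 off mm [ 7.6 -1.3] [0.5    0.0566 0.1689]
[[-0.065, -0.039, 0.003], [-0.034, -0.04, 0.0], [-0.028, -0.044, 0.0], [-0.02, -0.046, 0.0], [-0.013, -0.049, 0.0], [-0.006, -0.05, 0.0], [0.001, -0.049, 0.0], [0.007, -0.048, 0.0]]
```

Call:
{"api": "apply_moves", "payload": {"xyz": [[-0.065, -0.039, 0], [-0.034, -0.04, 0.0], [-0.028, -0.044, 0.0], [-0.02, -0.046, 0.0], [-0.013, -0.049, 0.0], [-0.006, -0.05, 0.0], [0.001, -0.049, 0.0], [0.007, -0.048, 0.0]], "rot": [[0, 0, 0], [0, 0, 0], [0, 0, 0], [0, 0, 0], [0, 0, 0], [0, 0, 0], [0, 0, 0], [0, 0, 0]], "hand": [-1, -1, -1, -1, -1, -1, -1, -1]}}

```text
clock: 10.32
position: [0.4562, 0.1656, 0.1689]
ee_rot: [0.0, 1.0, 0.0, 0.0]
contact_force: [-0.4, 0.3, -0.6]
width: -0.0
gripper_force: 0.0
```

```bash
python3 plan.py 1
```

```text
10.325 160.57509897624263 3.5977535
fit [-1.681  1.736  0.053] w now 1.156 res max 0.033
clock 10.375 off mm [ -0.4 -13.4] [0.4568 0.1671 0.169 ]
[[0.023, -0.09, 0.003], [0.028, -0.041, 0.0], [0.032, -0.037, 0.0], [0.038, -0.032, 0.0], [0.04, -0.025, 0.0], [0.044, -0.02, 0.0], [0.045, -0.014, 0.0], [0.046, -0.007, 0.0]]
```

Call:
{"api": "apply_moves", "payload": {"xyz": [[0.023, -0.09, 0], [0.028, -0.041, 0.0], [0.032, -0.037, 0.0], [0.038, -0.032, 0.0], [0.04, -0.025, 0.0], [0.044, -0.02, 0.0], [0.045, -0.014, 0.0], [0.046, -0.007, 0.0]], "rot": [[0, 0, 0], [0, 0, 0], [0, 0, 0], [0, 0, 0], [0, 0, 0], [0, 0, 0], [0, 0, 0], [0, 0, 0]], "hand": [-1, -1, -1, -1, -1, -1, -1, -1]}}

```text
clock: 11.38
position: [0.5458, 0.2444, 0.1689]
ee_rot: [0.0, 1.0, 0.0, 0.0]
contact_force: [-0.2, 0.2, -0.2]
width: 0.0003
gripper_force: 0.0
```

```bash
python3 plan.py 1
```

```text
11.375 91.48422060630675 3.1085072
fit [-1.685  1.723  0.05 ] w now 1.083 res max 0.04
clock 11.425 off mm [-8.1 -2.6] [0.548  0.2446 0.1689]
[[0.074, -0.005, 0.003], [0.046, 0.01, 0.0], [0.043, 0.015, 0.0], [0.041, 0.021, 0.0], [0.037, 0.026, 0.0], [0.033, 0.03, 0.0], [0.029, 0.034, 0.0], [0.024, 0.036, 0.0]]
```

Call:
{"api": "apply_moves", "payload": {"xyz": [[0.074, -0.005, 0], [0.046, 0.01, 0.0], [0.043, 0.015, 0.0], [0.041, 0.021, 0.0], [0.037, 0.026, 0.0], [0.033, 0.03, 0.0], [0.029, 0.034, 0.0], [0.024, 0.036, 0.0]], "rot": [[0, 0, 0], [0, 0, 0], [0, 0, 0], [0, 0, 0], [0, 0, 0], [0, 0, 0], [0, 0, 0], [0, 0, 0]], "hand": [-1, -1, -1, -1, -1, -1, -1, -1]}}

```text
clock: 12.42
position: [0.6433, 0.1934, 0.1689]
ee_rot: [0.0, 1.0, 0.0, -0.0]
contact_force: [-0.6, -0.2, 0.1]
width: 0.0001
gripper_force: 0.0
```

```bash
python3 plan.py 1
```

```text
12.425 29.505944013378535 3.490375
fit [-1.686  1.723  0.049] w now 0.996 res max 0.04
clock 12.475 off mm [-4.4  2.4] [0.6444 0.1918 0.1689]
[[0.032, 0.048, 0.003], [0.012, 0.041, 0.0], [0.006, 0.042, 0.0], [0.002, 0.042, 0.0], [-0.003, 0.041, 0.0], [-0.008, 0.041, 0.0], [-0.013, 0.038, 0.0], [-0.017, 0.037, 0.0]]
```

Call:
{"api": "apply_moves", "payload": {"xyz": [[0.032, 0.048, 0], [0.012, 0.041, 0.0], [0.006, 0.042, 0.0], [0.002, 0.042, 0.0], [-0.003, 0.041, 0.0], [-0.008, 0.041, 0.0], [-0.013, 0.038, 0.0], [-0.017, 0.037, 0.0]], "rot": [[0, 0, 0], [0, 0, 0], [0, 0, 0], [0, 0, 0], [0, 0, 0], [0, 0, 0], [0, 0, 0], [0, 0, 0]], "hand": [-1, -1, -1, -1, -1, -1, -1, -1]}}

```text
clock: 13.48
position: [0.6458, 0.0945, 0.169]
ee_rot: [0.0, 1.0, 0.0, 0.0]
contact_force: [-0.8, -0.6, -0.5]
width: 0.0
gripper_force: 0.0
```

```bash
python3 - <<'E'
from h import *
save(get_image("side"),"s2.png",(230,130,380,270),4)
E
```

```text
(no output)
```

View pics/s2.png

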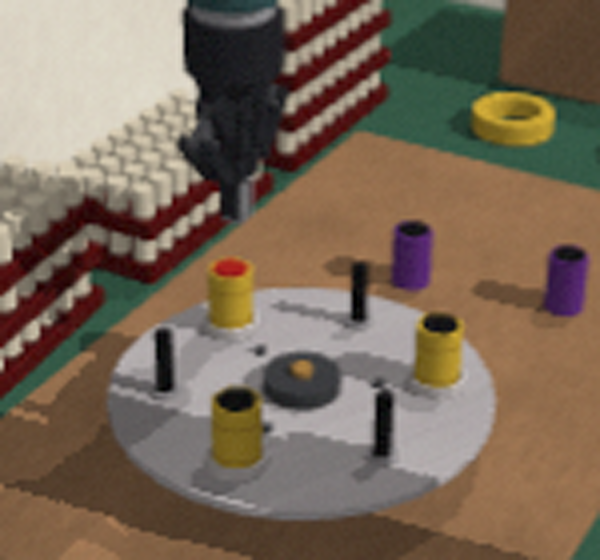

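The picture shows the fingertips at (238,215), directly above the red top at (230,268), with all three cores standing. The hover has lasted over 8 s. I'll rise and let the carousel run down.

Call:
{"api": "apply_moves", "payload": {"xyz": [[0, 0, -0.12], [0, 0, -0.12], [0, 0, -0.12], [0, 0, 0], [0, 0, 0], [0, 0, 0], [0, 0, 0], [0, 0, 0]], "rot": [[0, 0, 0], [0, 0, 0], [0, 0, 0], [0, 0, 0], [0, 0, 0], [0, 0, 0], [0, 0, 0], [0, 0, 0]], "hand": [-1, -1, -1, -1, -1, -1, -1, -1]}}

```text
clock: 14.52
position: [0.646, 0.0952, 0.2762]
ee_rot: [0.0, 1.0, 0.0, -0.001]
contact_force: [0.3, -0.9, 0.2]
width: 0.0001
gripper_force: 0.0
```

```bash
python3 - <<'E'
from h import *
for i in range(150): get_image("side")
print(status.get_state()["clock"])
E
```

```text
22.025
```

Call:
{"api": "apply_moves", "payload": {"xyz": [[0, 0, 0], [0, 0, 0], [0, 0, 0], [0, 0, 0], [0, 0, 0], [0, 0, 0], [0, 0, 0], [0, 0, 0]], "rot": [[0, 0, 0], [0, 0, 0], [0, 0, 0], [0, 0, 0], [0, 0, 0], [0, 0, 0], [0, 0, 0], [0, 0, 0]], "hand": [-1, -1, -1, -1, -1, -1, -1, -1]}}

```text
clock: 23.02
position: [0.6462, 0.0953, 0.277]
ee_rot: [0.0, 1.0, 0.0, -0.0]
contact_force: [0.5, -0.1, -0.2]
width: -0.0001
gripper_force: 0.0
```

Call:
{"api": "apply_moves", "payload": {"xyz": [[0, 0, 0], [0, 0, 0], [0, 0, 0], [0, 0, 0], [0, 0, 0], [0, 0, 0], [0, 0, 0], [0, 0, 0]], "rot": [[0, 0, 0], [0, 0, 0], [0, 0, 0], [0, 0, 0], [0, 0, 0], [0, 0, 0], [0, 0, 0], [0, 0, 0]], "hand": [-1, -1, -1, -1, -1, -1, -1, -1]}}

```text
clock: 24.02
position: [0.6462, 0.0953, 0.277]
ee_rot: [0.0, 1.0, 0.0, 0.0]
contact_force: [-0.1, 0.9, 0.7]
width: -0.0003
gripper_force: 0.0
```

Call:
{"api": "apply_moves", "payload": {"xyz": [[0, 0, 0], [0, 0, 0], [0, 0, 0], [0, 0, 0], [0, 0, 0], [0, 0, 0], [0, 0, 0], [0, 0, 0]], "rot": [[0, 0, 0], [0, 0, 0], [0, 0, 0], [0, 0, 0], [0, 0, 0], [0, 0, 0], [0, 0, 0], [0, 0, 0]], "hand": [-1, -1, -1, -1, -1, -1, -1, -1]}}

```text
clock: 25.02
position: [0.6462, 0.0953, 0.277]
ee_rot: [0.0, 1.0, 0.0, 0.0]
contact_force: [-1.3, 0.6, 0.0]
width: 0.0002
gripper_force: 0.0
```

Call:
{"api": "apply_moves", "payload": {"xyz": [[0, 0, 0], [0, 0, 0], [0, 0, 0], [0, 0, 0], [0, 0, 0], [0, 0, 0], [0, 0, 0], [0, 0, 0]], "rot": [[0, 0, 0], [0, 0, 0], [0, 0, 0], [0, 0, 0], [0, 0, 0], [0, 0, 0], [0, 0, 0], [0, 0, 0]], "hand": [-1, -1, -1, -1, -1, -1, -1, -1]}}

```text
clock: 26.02
position: [0.6462, 0.0953, 0.277]
ee_rot: [0.0, 1.0, 0.0, 0.0]
contact_force: [0.1, 1.5, 0.4]
width: -0.0
gripper_force: 0.0
```

Call:
{"api": "apply_moves", "payload": {"xyz": [[0, 0, 0], [0, 0, 0], [0, 0, 0], [0, 0, 0], [0, 0, 0], [0, 0, 0], [0, 0, 0], [0, 0, 0]], "rot": [[0, 0, 0], [0, 0, 0], [0, 0, 0], [0, 0, 0], [0, 0, 0], [0, 0, 0], [0, 0, 0], [0, 0, 0]], "hand": [-1, -1, -1, -1, -1, -1, -1, -1]}}

```text
clock: 27.02
position: [0.6462, 0.0953, 0.277]
ee_rot: [0.0, 1.0, 0.0, 0.0]
contact_force: [0.9, -0.5, 0.2]
width: -0.0002
gripper_force: 0.0
```

Call:
{"api": "apply_moves", "payload": {"xyz": [[0, 0, 0], [0, 0, 0], [0, 0, 0], [0, 0, 0], [0, 0, 0], [0, 0, 0], [0, 0, 0], [0, 0, 0]], "rot": [[0, 0, 0], [0, 0, 0], [0, 0, 0], [0, 0, 0], [0, 0, 0], [0, 0, 0], [0, 0, 0], [0, 0, 0]], "hand": [-1, -1, -1, -1, -1, -1, -1, -1]}}

```text
clock: 28.02
position: [0.6462, 0.0953, 0.277]
ee_rot: [0.0, 1.0, 0.0, 0.0]
contact_force: [1.0, -0.8, -0.6]
width: 0.0001
gripper_force: 0.0
```

```bash
python3 - <<'E'
from h import *
for i in range(4):
    t=status.get_state()["clock"]; im=get_image("side"); print(t,est(im))
E
```

```text
28.025 (np.float64(-12.319913978337878), np.float32(3.476121))
28.075 (np.float64(-12.333271282559815), np.float32(3.4805336))
28.125 (np.float64(-12.369390589967349), np.float32(3.4792237))
28.175 (np.float64(-12.358389513022399), np.float32(3.48212))
```

Call:
{"api": "apply_moves", "payload": {"xyz": [[0, 0, 0], [0, 0, 0], [0, 0, 0], [0, 0, 0], [0, 0, 0], [0, 0, 0], [0, 0, 0], [0, 0, 0]], "rot": [[0, 0, 0], [0, 0, 0], [0, 0, 0], [0, 0, 0], [0, 0, 0], [0, 0, 0], [0, 0, 0], [0, 0, 0]], "hand": [-1, -1, -1, -1, -1, -1, -1, -1]}}

```text
clock: 29.22
position: [0.6462, 0.0953, 0.277]
ee_rot: [0.0, 1.0, 0.0, 0.0]
contact_force: [-0.1, 0.4, -0.5]
width: -0.0002
gripper_force: 0.0
```

Call:
{"api": "apply_moves", "payload": {"xyz": [[0, 0, 0], [0, 0, 0], [0, 0, 0], [0, 0, 0], [0, 0, 0], [0, 0, 0], [0, 0, 0], [0, 0, 0]], "rot": [[0, 0, 0], [0, 0, 0], [0, 0, 0], [0, 0, 0], [0, 0, 0], [0, 0, 0], [0, 0, 0], [0, 0, 0]], "hand": [-1, -1, -1, -1, -1, -1, -1, -1]}}

```text
clock: 30.22
position: [0.6462, 0.0952, 0.277]
ee_rot: [0.0, 1.0, 0.0, 0.0]
contact_force: [0.1, 0.0, 0.4]
width: 0.0002
gripper_force: 0.0
```

```bash
python3 - <<'E'
from h import *
t=status.get_state()["clock"]; im=get_image("side"); print(t,est(im)); save(im,"s3.png",None,1.25)
E
```

```text
30.225 (np.float64(-12.347711825948206), np.float32(3.4663808))
```

View pics/s3.png

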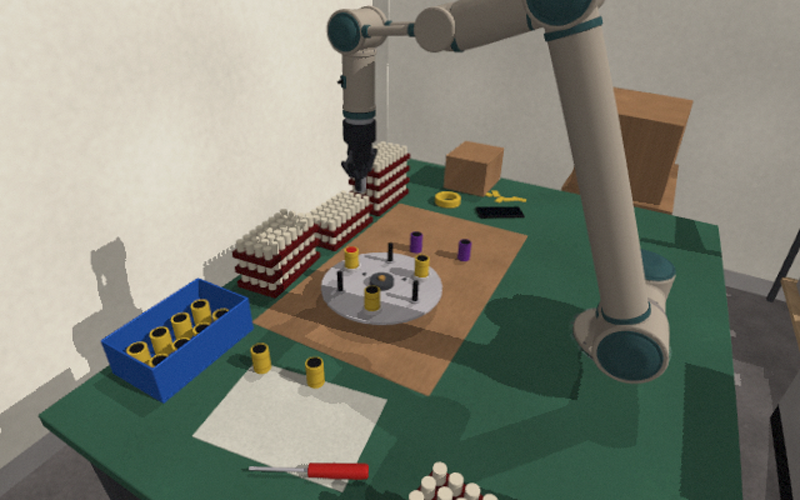

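The carousel is at rest, with its cores standing at (352,257), (422,266) and (372,298). The bench items are where they started and the gripper is clear.

```bash
python3 -c "
from rig import job; print(job.sign_off())"
```

```text
the job is handed in; nothing more can be done
None
```

The job is handed in: I spun the carousel to about 16 turns a minute by a pin and followed the red-topped core for about 8 s without touching it; the carousel ran down to rest on its own with all three cores standing and nothing on the bench visibly disturbed, though sign-off gave no verdict.

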